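# Tap a stuck instrument tray out of its steriliser rack

### The job

The instrument tray has dried fast in its steriliser rack. Pick up the mallet and loosen the tray with light taps on its back end, near the left and right corners in turn, changing sides as soon as one side stops giving instead of hitting harder, and keep your fingers off the tray until it runs loose. Then lay the mallet down flat on the bare table, draw the tray out of the front of the rack and set it down gently, level and centred on the grey drying mat, leaving the other things where they are.

Things in the scene. Friction and masses are not known exactly. Their poses are not given: they have to be found in the camera images.
- rack: Fixed aluminium tray rack on rubber feet, 200 mm across (x) x 120 long (y) x 95 high: two side plates with two tiers of runners, open on top and at both ends. Origin: centre of underside. Its +y is the way trays come out (front, towards the mat); stop tabs close the runners at the back (-y). The stuck tray is in the upper tier, ledges 84 mm up; lips over its flanges keep it from lifting.
- tray: Loose steel tray, 0.28-0.44 kg. Origin: centre of underside; x across, +y its front. 168 across x 168 long x 36 deep, floor 3. Side flanges 120 long make it 190 wide. Fully home its origin is at (0, 0, 58 mm) in the rack; it starts 2-4 mm out and is loose from 13 mm out (then 1-3 N move it). Flanges leave the runners at 120 mm, the whole tray is clear of the rack at 145 mm.
- tray_rim (a point): Middle of the tray's front grip rim: a rolled bar 10 mm thick (y), 12 high, 168 long, its centre 79 mm ahead of and 30 above the tray's origin. Pinch it from above, one finger inside the tray, which is empty for 70 mm behind the rim.
- tray_back (a point): Middle of the outer face of the tray's back rim (same bar), 84 mm behind the tray's origin, 30 above its underside. Tap this face about 66 mm left or right of here. Clips in both runners grip the flanges: tapped at one corner that side gives at 9 to 12 N, pivoting on the other, for 1 to 4 mm (runner play differs left and right and from rack to rack), then is skewed fast until the other is tapped.
- mallet: Loose soft-faced mallet, 0.28 kg, 229 mm long, lying on its side: handle along its x, head at +x, striking faces to its +y and -y. Origin: on the table under the neck. Pressing the tray with over 16 N is too hard; pushed in the middle, or once skewed fast, it holds about 19 N and force builds some 6 N per mm: go at about 10 mm/s, stop at 12 N.
- mallet_grip (a point): Middle of the mallet's neck, 20 mm above its underside: flat-sided wood 20 mm wide (y), 22 high, clear for 27 mm towards the head and 42 the other way. The head's centre is 47 mm from here along the mallet's +x at the same height; head 40 mm diameter, 80 mm long along y, each face slightly crowned (its middle, 18 mm wide, lies 40 mm from the head's centre, 4 mm proud of the rest).
- mat: Fixed flat grey ribbed rubber drying mat, 260 (x) x 240 (y) x 4 mm, to the left of the rack. Origin: centre of its underside. The tray belongs on it, level, its centre within 45 mm of the mat's centre along the mat's x and y.
Not all that is in view belongs to the job. Of the things that look like the mallet, the largest one is meant.

How it is judged:
On the way, in this order (a step that is already met when the one before it is completed fails the run):
1. the mallet is picked up off the table (height (world z) of mallet_grip above 0.05 m), for 0.1 s.
2. the tray has been tapped loose: it has come 13 mm out of its home position, past the clips (y of tray in the frame of rack above 0.013 m), for 0.1 s.
3. the mallet is laid down and let go (height (world z) of mallet_grip below 0.04 m and contact force between the fingers and mallet below 0.1 N), for 0.2 s.
At the end, for the whole second after the job is handed in: The tray stands level on the mat (tilt under 0.05 rad, its centre within 45 mm of the mat's centre along both sides of the mat), the mallet lies flat on the table, off the mat and clear of the tray, and both are at rest and released (x of tray in the frame of mat between -0.045 and 0.045 m and y of tray in the frame of mat between -0.045 and 0.045 m and angle between tray's own z axis and vertical below 0.05 rad and height (world z) of tray below 0.012 m and linear speed of each of tray, mallet below 0.02 m/s and height (world z) of mallet_grip below 0.04 m and contact force between mallet and tray below 0.1 N and contact force between mallet and mat below 0.1 N); the robot touches nothing.
It fails at once if the mallet strikes or pushes the tray with more than 16 N (contact force between mallet and tray above 16 N).
It fails at once if the gripper handles the tray before it has been tapped loose (out by 13 mm) (contact force between the fingers and tray above 0.5 N and y of tray in the frame of rack below 0.012 m).
It fails at once if the tray is dropped: it falls unheld, faster than 0.5 m/s, below its runners (height (world z) of tray below 0.055 m and contact force between the fingers and tray below 0.1 N and linear speed of tray above 0.5 m/s).
It fails at once if another thing on the table is shifted by more than 30 mm (distance of any of tape_roll, bowl, swab_box, gauze_pack, gel_bottle, pump_bottle, spray_bottle from where it was at the start of the episode above 0.03 m).
It fails at once if the mallet is dropped: it falls unheld, faster than 0.5 m/s (contact force between the fingers and mallet below 0.1 N and linear speed of mallet above 0.5 m/s).
It also fails if it takes over 72 s, if anything falls off the work surface, if the arm or the gripper's body presses on something with over 40 N, if the wrist force passes 120 N, or if a joint passes its speed limit or range.

### The arm

A 6-joint arm with a two-finger parallel gripper is mounted at the origin on the work surface. World frame = base frame: x ahead of the robot, y to its left, z up, the work surface at z = 0. Lengths are in m, angles in rad, forces in N, time in s.
With the tool pointing down it reaches from about 0.275 to 0.85 m from the base axis. Payload 5.2 kg.
Tool frame: the origin (TCP) lies midway between the tips of the shut fingers; the grasp point (between the pads) lies 19 mm behind it; z points along the fingers, y is the direction in which the jaws open and shut (so a half turn about z gives the same grasp; the last joint's range is limited). The gripper opens to 85 mm and grips with 20 to 120 N. Pads are 22 mm wide; open, the fingers measure 114 mm over their backs; the gripper's body (76 mm by 85 mm) begins 54 mm behind the grasp point. The pads swing forward as they close: fully open they stand 13 mm farther back than shut.
Start: joints at [-1.458, 0.259, 1.535, -0, 1.348, -0.203], TCP at [0.171, -0.523, 0.231] pointing down, gripper open.
Joint ranges: [-3.14, 3.14], [-0.91, 2.08], [0.19, 2.58], [-1.22, 4.36], [0.22, 2.71], [-3.12, 3.12]. Speed limits (rad/s): [2.57, 2.57, 3.14, 3.14, 3.14, 3.14].

### API

Orientations are given as a rotation vector (axis times angle).
In Python, from workcell import robot gives the robot as it stands.
- The arm moves only by the shell command python3 -m jog 'ROWS'. ROWS is JSON, a list of rows, each a list of 7 numbers: the turn, a rotation vector about the world's x, y, z in degrees, then the shift along the world's x, y, z in mm, then the gripper's target within -1 to 1 (shut at 1, half-way at 0, fully open at -1). A call has 1 to 12 rows; each row shifts and turns the commanded pose from where the row before left it; what a row does not reach is not made up. A row lasts 1/12 s, in which the tool goes at most 41.7 mm and 7.16 degrees, less where a joint would pass 70% of its speed; a pose out of reach is approached as far as the arm can. A call is refused whole if a number of a shift passes 41.7 or a number of a turn 7.16, either way. A call with a gripper value outside its range is refused whole. The fingers move at their own pace and stop on an object; the grip force is fixed at half the most. Time passes only in rows, so rows that do not move let the fingers close. It gives the time, the measured TCP pose, the force and the opening at its end, in the units of the state.
- robot.observe(): the state, without advancing time (a new reading comes with each control period).
- robot.get_image(name): name is "side" or "top"; returns the picture (384x512x3 uint8, blue, green, red); there is no depth.
- robot.camera_params(name): a dict with "intrinsics" (3x3 intrinsics, pixels), "k1" (the pictures are not rectified: a ray, as slopes to the right and down, at radius r is drawn at 1 + k1 r^2 times it, then the intrinsics apply), "T" (4x4, takes a point from camera to world coordinates). Camera axes: x right, y down, z forward; pixel columns grow to the right and rows downward; lengths in m; the calibration is good to about 2 mm. A picture is of the moment at which its call begins. camera_params takes no time and is no camera call.
- robot.close_job(): hands the job in, once; it reports no verdict.
The state is a dict: "t": time; "qpos": joint angles; "qd": joint speeds; "joint_efforts": joint torques, N m; "position": TCP position; "tool_rot": TCP orientation; "ft_force": force on the tool from outside, world axes, zero at the start; "torque": the same for the moment, N m; "finger_gap": opening from 0.0 (shut) to 1.0 (fully open).
Only numpy, scipy, OpenCV 4.12 (cv2) and the standard library are available. Lean on these libraries where they do the work, as an engineer would, in place of code of your own. Each camera call takes 0.05 s, during which the arm holds its last target.

## Working session

There is one attempt and no reset: what is moved stays moved. The work goes in short steps, Python scripts to look and compute and a shell command to move; the robot and the scene stay as the last step left them, time stands still between calls to the robot, and variables do not carry over. Pictures are saved under pics/ and viewed, and the job is handed in when it is done.

```bash
ls; mkdir -p pics
python3 - <<'E'
from workcell import robot
import cv2,json
for n in("top","side"):
    im=robot.get_image(n); cv2.imwrite(f"pics/{n}0.png",im)
    p=robot.camera_params(n); print(n,p)
print(robot.observe())
E
```

```text
pics
top {'intrinsics': array([[366.18093333,   0.        , 249.63587615],
       [  0.        , 366.18093333, 192.12159587],
       [  0.        ,   0.        ,   1.        ]]), 'k1': -0.0937756147870511, 'T': array([[ 0.01380428, -0.9947625 ,  0.10127686,  0.31606531],
       [-0.99988193, -0.01304924,  0.00811393, -0.09707121],
       [-0.00674985, -0.10137691, -0.99482519,  1.23341006],
       [ 0.        ,  0.        ,  0.        ,  1.        ]])}
side {'intrinsics': array([[397.70145748,   0.        , 256.70586312],
       [  0.        , 397.70145748, 194.04202695],
       [  0.        ,   0.        ,   1.        ]]), 'k1': -0.000372311149849433, 'T': array([[-0.93133216, -0.27283392,  0.24120958,  0.20017189],
       [-0.36413043,  0.68780133, -0.62796366,  0.55178154],
       [ 0.00542552, -0.6726745 , -0.73991863,  0.83939392],
       [ 0.        ,  0.        ,  0.        ,  1.        ]])}
{'t': 0.1, 'qpos': array([-1.45780920e+00,  2.59274316e-01,  1.53598250e+00, -1.10682935e-05,
        1.34800635e+00, -2.02749598e-01]), 'qd': array([-4.67442736e-04, -2.19389010e-03, -1.04301685e-03,  4.33799964e-05,
       -1.53832395e-04,  8.44086293e-04]), 'joint_efforts': array([ 2.93231278e-03, -4.46968210e+01, -2.91247720e+01, -3.42003586e-04,
        6.20987397e-03, -2.38085153e-05]), 'position': array([ 0.17077392, -0.52231018,  0.23055202]), 'tool_rot': array([-3.10087668e+00, -4.93641943e-01, -1.00740644e-04]), 'ft_force': array([0.43300873, 0.01744687, 0.09150664]), 'torque': array([0.03677532, 0.00540115, 0.02865374]), 'finger_gap': 1.0004039098982664}
```

View pics/top0.png

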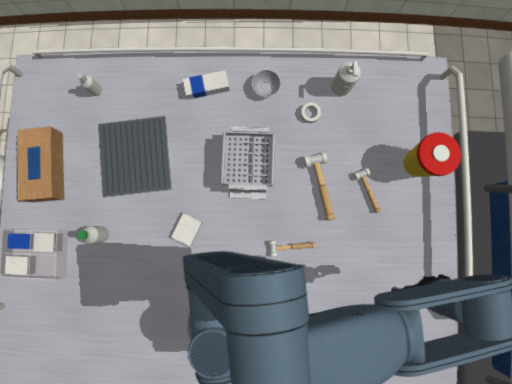

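View pics/side0.png

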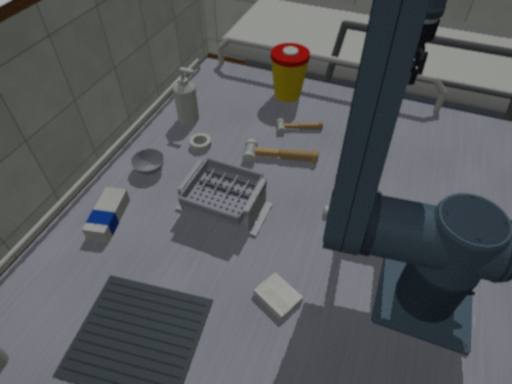

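Run:
```python
import cv2
im=cv2.imread("pics/top0.png"); 
cv2.imwrite("pics/topc.png",cv2.resize(im[130:330,230:500],None,fx=2.9,fy=2.9,interpolation=cv2.INTER_CUBIC))
im=cv2.imread("pics/side0.png"); 
cv2.imwrite("pics/sidec.png",cv2.resize(im[20:220,60:330],None,fx=2.9,fy=2.9,interpolation=cv2.INTER_CUBIC))
```

```text
(no output)
```

View pics/topc.png

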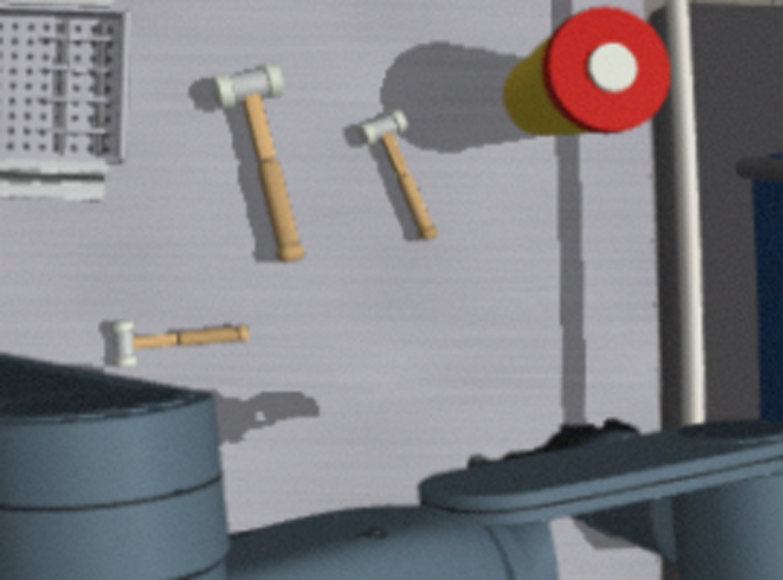

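View pics/sidec.png

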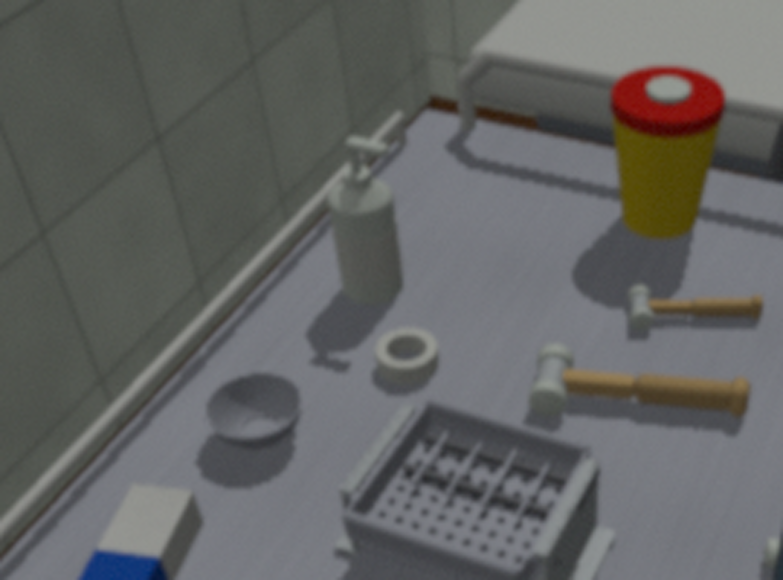

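```bash
cat > h.py <<'E'
import numpy as np,cv2
from workcell import robot
def ray(n,uv):
    p=robot.camera_params(n);K=p["intrinsics"];T=p["T"]
    uv=np.atleast_2d(np.array(uv,float));d=(uv-K[:2,2])/K[0,0]
    s=d.copy()
    for _ in range(20): s=d/(1+p["k1"]*(s**2).sum(1,keepdims=True))
    D=np.c_[s,np.ones(len(s))]@T[:3,:3].T
    return T[:3,3],D
def plane(n,uv,z):
    o,D=ray(n,uv);return o+D*((z-o[2])/D[:,2])[:,None]
def proj(n,P):
    p=robot.camera_params(n);K=p["intrinsics"];T=p["T"]
    c=(np.atleast_2d(P)-T[:3,3])@T[:3,:3]
    s=c[:,:2]/c[:,2:];s=s*(1+p["k1"]*(s**2).sum(1,keepdims=True))
    return s*K[0,0]+K[:2,2]
def tri(uvt,uvs):
    o1,d1=ray("top",uvt);o2,d2=ray("side",uvs);d1=d1[0];d2=d2[0]
    A=np.c_[d1,-d2];t=np.linalg.lstsq(A,o2-o1,rcond=None)[0]
    return (o1+d1*t[0]+o2+d2*t[1])/2, np.linalg.norm(o1+d1*t[0]-o2-d2*t[1])
E
python3 - <<'E'
from h import *
im=cv2.imread("pics/top0.png");hsv=cv2.cvtColor(im,cv2.COLOR_BGR2HSV)
m=cv2.inRange(hsv,(8,80,80),(25,255,255))
m[:, :290]=0;m[:140]=0;m[230:]=0;m[:,400:]=0
n,l,st,c=cv2.connectedComponentsWithStats(m)
for i in range(1,n):
    if st[i,4]>40:
        pts=np.argwhere(l==i)[:,::-1];W=plane("top",pts,0.02)[:,:2]
        mu=W.mean(0);u,s,v=np.linalg.svd(W-mu,full_matrices=False);a=v[0];t=(W-mu)@a
        e1,e2=mu+a*t.min(),mu+a*t.max();print(st[i],mu,np.degrees(np.arctan2(a[1],a[0])),e1,e2)
# mat
g=cv2.cvtColor(im,cv2.COLOR_BGR2GRAY)
mm=(g<85).astype(np.uint8)*255;mm[:100]=0;mm[210:]=0;mm[:,:85]=0;mm[:,185:]=0
mm=cv2.morphologyEx(mm,cv2.MORPH_CLOSE,np.ones((7,7)))
cs=max(cv2.findContours(mm,0,2)[0],key=cv2.contourArea);q=cs[:,0].astype(float);W=plane("top",q,0.004)[:,:2]
r=cv2.minAreaRect((W*1000).astype(np.float32));print("mat",r,cv2.boundingRect(cs))
cv2.imwrite("pics/rk.png",cv2.resize(im[115:210,210:285],None,fx=6.2,fy=6.2,interpolation=cv2.INTER_CUBIC))
cv2.imwrite("pics/mh.png",cv2.resize(im[145:225,295:345],None,fx=7,fy=7,interpolation=cv2.INTER_CUBIC))
E
```

```text
[314 163  20  57 387] [ 0.44306246 -0.33346688] -166.07410659526326 [ 0.54179234 -0.30898634] [ 0.35360656 -0.35564788]
[362 176  18  36 163] [ 0.43685124 -0.49290182] -157.70865196506543 [ 0.49881582 -0.46749922] [ 0.38104122 -0.51578133]
mat ((561.5031127929688, 320.2393798828125), (248.0536346435547, 220.69847106933594), 6.782088279724121) (100, 118, 67, 77)
```

View pics/rk.png

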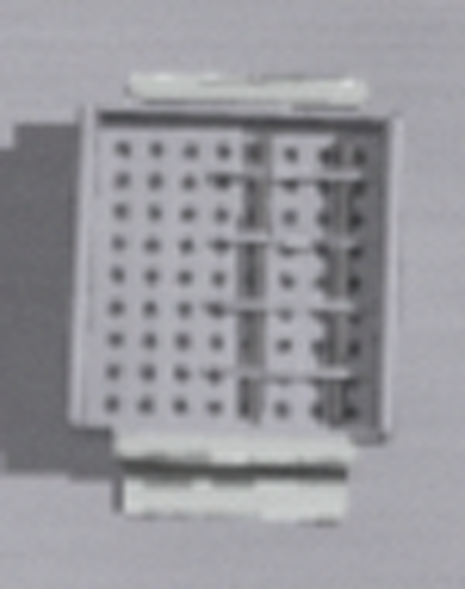

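View pics/mh.png

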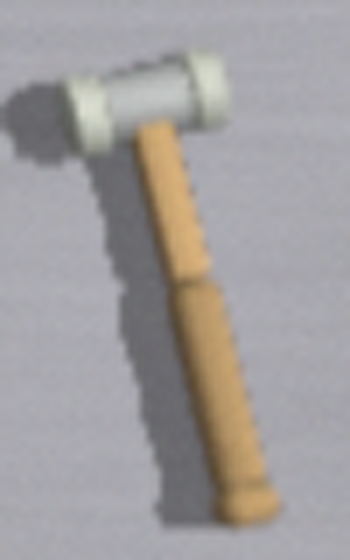

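Run:
```python
from h import *
# tray rim corners (crop px): front-top, front-bot, back-top, back-bot
c=np.array([(84,108),(70,428),(404,118),(388,440)])/6.2+[210,115]
W=plane("top",c,0.094)[:,:2];print(W.round(4))
print("centre",W.mean(0)); f=W[:2].mean(0);b=W[2:].mean(0);d=f-b;print("len",np.linalg.norm(d),"yaw",np.degrees(np.arctan2(-d[0],d[1])))
d2=(W[0]+W[2]-W[1]-W[3])/2;print("wid",np.linalg.norm(d2),"yaw",np.degrees(np.arctan2(d2[1],d2[0])))
im=cv2.imread("pics/top0.png")
cv2.imwrite("pics/mat.png",cv2.resize(im[105:205,85:185],None,fx=5.5,fy=5.5,interpolation=cv2.INTER_CUBIC))
cv2.imwrite("pics/rs.png",cv2.resize(cv2.imread("pics/side0.png")[145:245,165:285],None,fx=6,fy=6,interpolation=cv2.INTER_CUBIC))
```

```text
[[ 0.6225 -0.0019]
 [ 0.4564  0.0015]
 [ 0.6192 -0.1665]
 [ 0.4524 -0.1594]]
centre [ 0.53762129 -0.08157104]
len 0.16284172046339515 yaw -1.29136855863264
wid 0.16653217208962162 yaw -1.8160291054292763
```

View pics/mat.png

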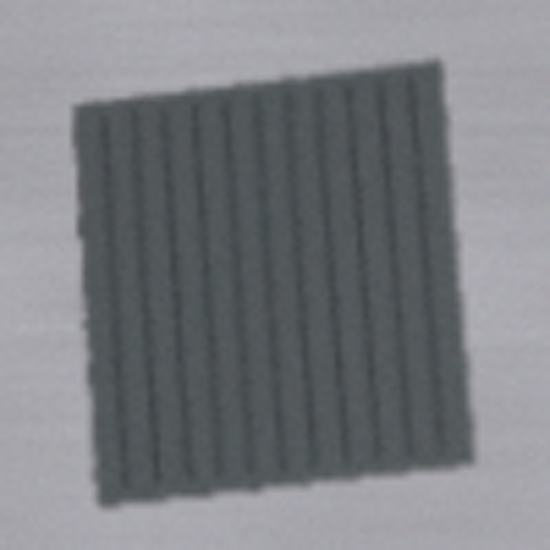

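View pics/rs.png

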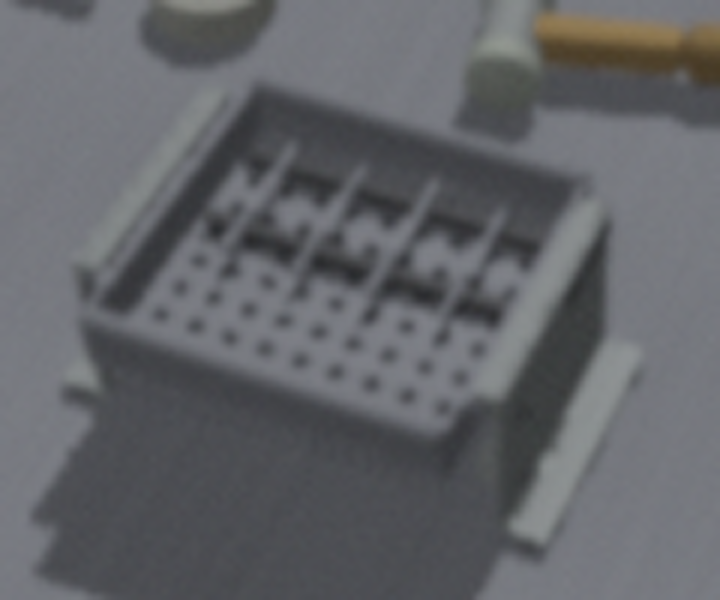

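```bash
cat >> h.py <<'E'
from scipy.spatial.transform import Rotation as R
def tool():
    s=robot.observe();M=R.from_rotvec(s["tool_rot"]).as_matrix()
    print("t",round(s["t"],2),"p",s["position"].round(4),"x",M[:,0].round(3),"y",M[:,1].round(3),"yawy",np.degrees(np.arctan2(M[1,1],M[0,1])).round(2),"z",M[:,2].round(3),"F",s["ft_force"].round(2),"gap",round(float(s["finger_gap"]),3),"q",s["qpos"].round(2))
E
python3 - <<'E'
from h import *
tool()
c=np.array([(75,105),(440,62),(473,463),(100,505)])/5.5+[85,105]
W=plane("top",c,0.004)[:,:2];print(W.round(4),W.mean(0))
# gauze pack, etc
for uv in [(187,229),(93,235),(206,84),(265,85),(311,113),(347,78),(315,245),(272,248)]: print(uv,plane("top",[uv],0.02)[0].round(3))
E
```

```text
t 0.1 p [ 0.1708 -0.5223  0.2306] x [0.951 0.311 0.   ] y [ 0.311 -0.951 -0.002] yawy -71.91 z [-0.     0.002 -1.   ] F [0.43 0.02 0.09] gap 1.0 q [-1.46  0.26  1.54 -0.    1.35 -0.2 ]
[[0.6751 0.448 ]
 [0.7031 0.2116]
 [0.4478 0.1802]
 [0.4184 0.4155]] [0.56108445 0.3138406 ]
(187, 229) [0.314 0.119 0.02 ]
(93, 235) [0.288 0.438 0.02 ]
(206, 84) [0.815 0.07  0.02 ]
(265, 85) [ 0.813 -0.135  0.02 ]
(311, 113) [ 0.715 -0.294  0.02 ]
(347, 78) [ 0.845 -0.422  0.02 ]
(315, 245) [ 0.267 -0.305  0.02 ]
(272, 248) [ 0.256 -0.163  0.02 ]
```

```bash
python3 -m jog '[[0,0,0,10,6,0,-1],[0,0,-1,24,14,0,-1],[0,0,-1,34,20,0,-1],[0,0,-1,38,23,0,-1],[0,0,-1,38,23,0,-1],[0,0,0,38,23,-10,-1],[0,0,0,38,23,-20,-1],[0,0,0,38,23,-25,-1],[0,0,0,34,21,-25,-1],[0,0,0,28,18,-25,-1],[0,0,0,16,9,-20,-1],[0,0,0,6,3,0,-1]]'; python3 -c "from h import *;tool()"
```

```text
t: 1.1
position: [0.4889, -0.3263, 0.1127]
tool_rot: [-3.11, -0.39, 0.007]
ft_force: [-0.7, 1.3, -0.5]
finger_gap: 1.001
t 1.1 p [ 0.4889 -0.3263  0.1127] x [ 0.969  0.247 -0.003] y [ 0.247 -0.969 -0.008] yawy -75.71 z [-0.005  0.007 -1.   ] F [-0.74  1.3  -0.48] gap 1.001 q [-0.78  0.43  1.59  0.    1.13  0.54]
```

```bash
python3 -m jog '[[0,0,0,0,0,0,-1],[0,0,0,0,0,0,-1]]'; python3 -c "
from h import *;tool()
for n in('top','side'):
    im=robot.get_image(n);cv2.imwrite(f'pics/{n}1.png',im)
"
```

```text
t: 1.27
position: [0.4888, -0.3317, 0.1182]
tool_rot: [3.117, 0.387, 0.0]
ft_force: [-0.6, -0.5, 0.8]
finger_gap: 1.001
t 1.27 p [ 0.4888 -0.3317  0.1182] x [ 0.97   0.245 -0.   ] y [ 0.245 -0.97   0.001] yawy -75.84 z [ 0.    -0.001 -1.   ] F [-0.61 -0.46  0.76] gap 1.001 q [-0.78  0.43  1.59 -0.    1.13  0.54]
```

View pics/top1.png

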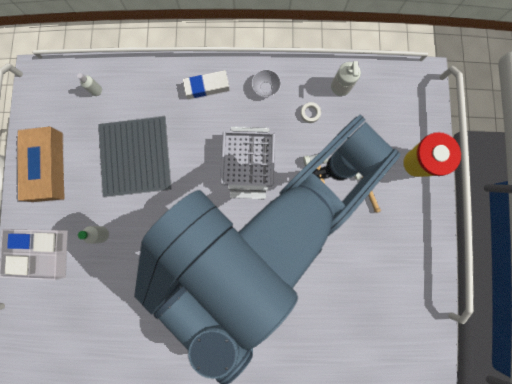

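View pics/side1.png

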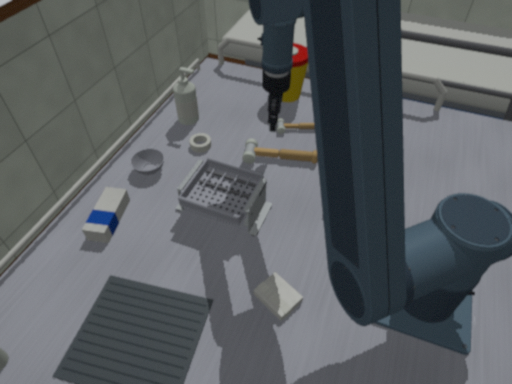

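Run:
```python
from h import *
a=np.array([.9706,.2407,0]);g=np.array([.513,-.316,.02])
P=np.array([g,g+a*.047,g+a*.027,g-a*.042,g-a*.162])
for n in("top","side"):
    q=proj(n,P);print(n,q.round(1))
    im=cv2.imread(f"pics/{n}0.png")
    x0,y0=int(q[:,0].min())-20,int(q[:,1].min())-20
    c=im[y0:int(q[:,1].max())+20,x0:int(q[:,0].max())+20]
    c=cv2.resize(c,None,fx=6,fy=6,interpolation=cv2.INTER_CUBIC)
    for u,v in q: cv2.circle(c,(int((u-x0+.5)*6),int((v-y0+.5)*6)),4,(0,0,255),1)
    cv2.imwrite(f"pics/chk_{n}.png",c)
a=cv2.imread("pics/chk_top.png");b=cv2.imread("pics/chk_side.png");print(a.shape,b.shape)
h=max(a.shape[0],b.shape[0]);f=lambda i:cv2.copyMakeBorder(i,0,h-i.shape[0],0,0,0)
o=np.hstack([f(a),f(b)]);s=min(800/o.shape[1],600/o.shape[0]);cv2.imwrite("pics/chk.png",cv2.resize(o,None,fx=s,fy=s))
```

```text
top [[318.1 171.3]
 [314.6 157.8]
 [316.1 163.5]
 [321.2 183.4]
 [330.  218.3]]
side [[263.3 151.6]
 [248.2 150.2]
 [254.6 150.8]
 [276.8 152.8]
 [316.  156.4]]
(606, 330, 3) (276, 642, 3)
```

View pics/chk.png

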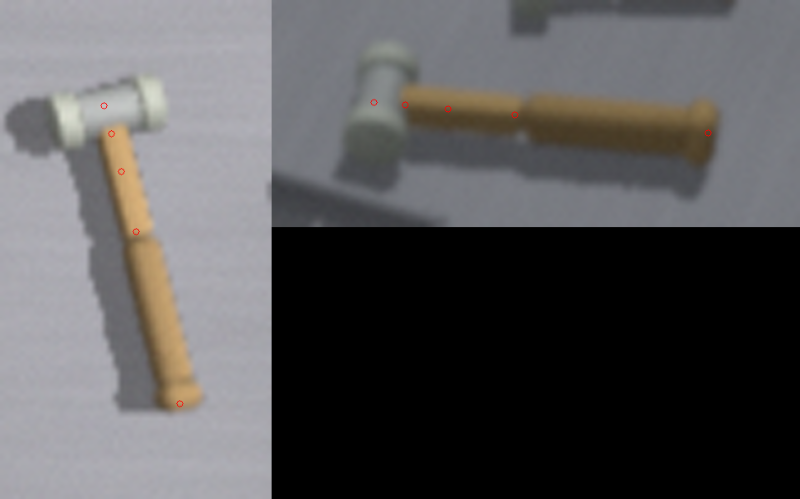

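```bash
python3 -m jog '[[0,0,0,12,7,0,-1],[0,0,0,12,8,-10,-1],[0,0,0,0,0,-20,-1],[0,0,0,0,0,-25,-1],[0,0,0,0,0,-25,-1],[0,0,0,0,0,-15,-1],[0,0,0,0,0,-9,-1],[0,0,0,0,0,-4,-1],[0,0,0,0,0,0,-1]]'; python3 -c "from h import *;tool()"
```

```text
t: 2.12
position: [0.5126, -0.3163, 0.0089]
tool_rot: [-3.117, -0.385, 0.001]
ft_force: [-0.4, -0.0, 0.4]
finger_gap: 1.001
t 2.12 p [ 0.5126 -0.3163  0.0089] x [ 0.97   0.243 -0.   ] y [ 0.243 -0.97  -0.001] yawy -75.92 z [-0.001  0.001 -1.   ] F [-0.41 -0.05  0.43] gap 1.001 q [-0.74  0.58  1.65  0.    0.92  0.59]
```

```bash
python3 -m jog '[[0,0,0,0,0,0,0],[0,0,0,0,0,0,0.6],[0,0,0,0,0,0,1],[0,0,0,0,0,0,1],[0,0,0,0,0,0,1],[0,0,0,0,0,0,1],[0,0,0,0,0,0,1],[0,0,0,0,0,0,1]]'; python3 -m jog '[[0,0,0,0,0,5,1],[0,0,0,0,0,10,1],[0,0,0,0,0,20,1],[0,0,0,0,0,25,1],[0,0,0,0,0,15,1],[0,0,0,0,0,5,1],[0,0,0,0,0,0,1],[0,0,0,0,0,0,1]]'; python3 -c "from h import *;tool()"
```

```text
t: 2.78
position: [0.5129, -0.3169, 0.0103]
tool_rot: [3.117, 0.385, 0.001]
ft_force: [0.2, 1.0, 5.4]
finger_gap: 0.221
t: 3.45
position: [0.5121, -0.3162, 0.0891]
tool_rot: [-3.117, -0.385, 0.001]
ft_force: [-0.2, 0.3, -3.0]
finger_gap: 0.22
t 3.45 p [ 0.5121 -0.3162  0.0891] x [ 0.97   0.243 -0.   ] y [ 0.243 -0.97  -0.001] yawy -75.91 z [-0.001  0.001 -1.   ] F [-0.23  0.31 -3.  ] gap 0.22 q [-0.74  0.48  1.59  0.    1.08  0.59]
```

```bash
python3 -m jog '[[0,0,-2,5,5,0,1],[0,0,-4,10,15,0,1],[0,0,-4,12,18,-3,1],[0,0,-4,10,18,-3,1],[0,0,-1.5,5,15,-3,1],[0,0,0,0,9,-3,1],[0,0,0,0,1,0,1],[0,0,0,0,0,0,1],[0,0,0,0,0,0,1]]'; python3 -c "
from h import *;tool()
for n in('top','side'):
    im=robot.get_image(n);cv2.imwrite(f'pics/{n}2.png',im)
cv2.imwrite('pics/s2c.png',cv2.resize(im[100:260,150:350],None,fx=3.7,fy=3.7,interpolation=2))
"
```

```text
t: 4.2
position: [0.5541, -0.2362, 0.0772]
tool_rot: [3.141, -0.038, -0.001]
ft_force: [-0.3, -0.3, -3.6]
finger_gap: 0.221
t 4.2 p [ 0.5541 -0.2362  0.0772] x [ 1.    -0.024 -0.001] y [-0.024 -1.     0.   ] yawy -91.38 z [-0.001 -0.    -1.   ] F [-0.3  -0.29 -3.57] gap 0.221 q [-0.59  0.49  1.6  -0.    1.06  1.01]
```

View pics/top2.png

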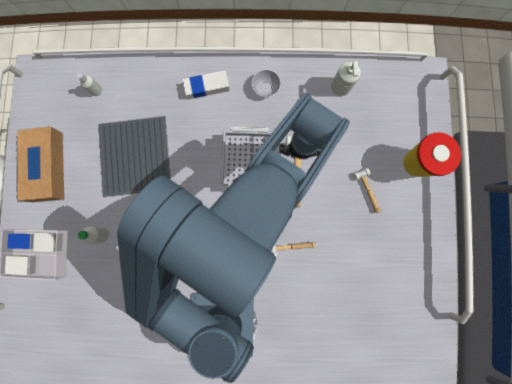

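View pics/s2c.png

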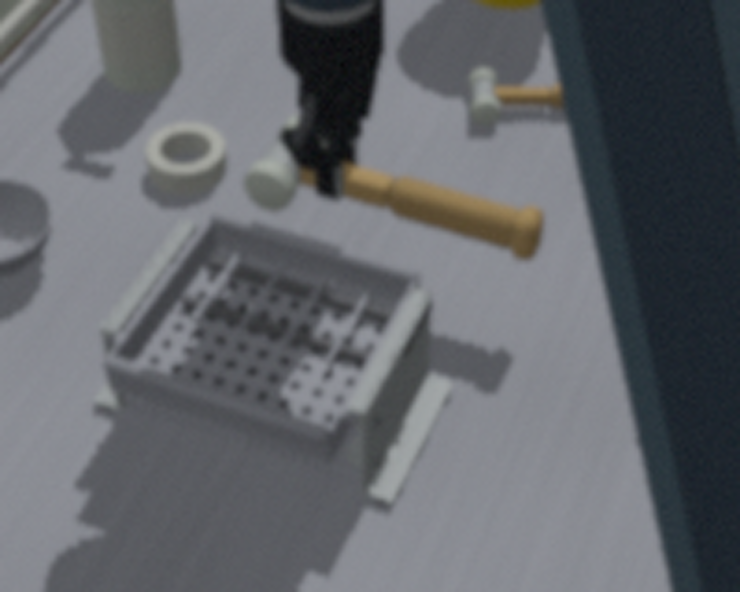

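Run:
```python
from h import *
a=np.array([.9997,-.024,0]);b=np.array([.024,.9997,0]);g=np.array([.5541,-.2362,.088])
print(((proj("side",[g-a*.162,g+a*.047+b*.04,[.602,-.168,.088],[.470,-.164,.088],[.602,-.168,.094],[.470,-.164,.094]])-[150,100])*3.7).round())
```

```text
[[533. 232.]
 [257. 191.]
 [240. 216.]
 [402. 265.]
 [239. 210.]
 [402. 259.]]
```

Run:
```python
from h import *
print(tri((275.2,134),(208.1,159.5)),tri((272.6,186),(263,175.7)))
print(tri((223.5,132.4),(179.2,198)),tri((221.3,184),(237,217)))
```

```text
(array([ 0.62394901, -0.16777815,  0.07624487]), np.float64(0.00014875768656515492)) (array([ 0.45476945, -0.15990431,  0.08148725]), np.float64(0.002027797015248481))
(array([ 0.62350753, -0.00145607,  0.0873887 ]), np.float64(0.0017032953869952664)) (array([0.4593071 , 0.00252273, 0.08951144]), np.float64(0.004610069437919276))
```

```bash
python3 -m jog '[[0,0,0,0,5,0,1],[0,0,0,0,8,0,1],[0,0,0,0,6,0,1],[0,0,0,0,2,0,1],[0,0,0,0,0,0,1]]'; python3 -m jog '[[0,0,0,0,0.8,0,1],[0,0,0,0,0.8,0,1],[0,0,0,0,0.8,0,1]]';python3 -m jog '[[0,0,0,0,0.8,0,1],[0,0,0,0,0.8,0,1]]';python3 -m jog '[[0,0,0,0,0.8,0,1],[0,0,0,0,0.8,0,1]]'
```

```text
t: 4.72
position: [0.5545, -0.2136, 0.0776]
tool_rot: [-3.141, 0.037, 0.0]
ft_force: [0.8, 0.3, -2.2]
finger_gap: 0.221
t: 4.97
position: [0.5546, -0.2123, 0.0776]
tool_rot: [3.141, -0.039, 0.0]
ft_force: [-0.7, -0.7, -2.8]
finger_gap: 0.22
t: 5.13
position: [0.5545, -0.2106, 0.0775]
tool_rot: [-3.141, 0.039, 0.0]
ft_force: [-0.5, -0.6, -2.5]
finger_gap: 0.218
t: 5.3
position: [0.5545, -0.2089, 0.0775]
tool_rot: [-3.141, 0.039, 0.0]
ft_force: [-0.1, -1.0, -2.6]
finger_gap: 0.219
```

```bash
for i in 1 2; do python3 -m jog '[[0,0,0,0,0.8,0,1]]' | egrep "pos|force";done; python3 -m jog '[[0,0,0,0,0.8,0,1]]'| egrep "pos|force"; python3 -m jog '[[0,0,0,0,0.8,0,1]]'| egrep "pos|force"
```

```text
position: [0.5545, -0.2081, 0.0775]
ft_force: [0.1, 0.1, -3.0]
position: [0.5545, -0.2073, 0.0775]
ft_force: [-0.1, 0.6, -1.9]
position: [0.5545, -0.2065, 0.0775]
ft_force: [0.3, 1.2, -2.4]
position: [0.5545, -0.2057, 0.0775]
ft_force: [0.5, -0.2, -2.4]
```

```bash
python3 -m jog '[[0,0,0,0,0.8,0,1],[0,0,0,0,0.8,0,1]]' | egrep "pos|force"
```

```text
position: [0.5545, -0.2041, 0.0775]
ft_force: [0.4, 0.1, -2.8]
```

```bash
python3 -m jog '[[0,0,0,0,0.8,0,1],[0,0,0,0,0.8,0,1]]' | egrep "pos|force"
```

```text
position: [0.5546, -0.2025, 0.0776]
ft_force: [-0.2, -0.8, -3.1]
```

```bash
python3 -m jog '[[0,0,0,0,0.8,0,1],[0,0,0,0,0.8,0,1]]' | egrep "pos|force"
```

```text
position: [0.5545, -0.2017, 0.0776]
ft_force: [-1.1, -4.2, -3.8]
```

```bash
python3 -m jog '[[0,0,0,0,0.6,0,1]]' | egrep "pos|force"
```

```text
position: [0.5545, -0.2016, 0.0777]
ft_force: [-0.7, -7.8, -4.2]
```

```bash
python3 -m jog '[[0,0,0,0,0.5,0,1]]' | egrep "pos|force"
```

```text
position: [0.5546, -0.2016, 0.0777]
ft_force: [-0.6, -7.3, -3.9]
```

```bash
python3 -m jog '[[0,0,0,0,0.5,0,1]]' | egrep "pos|force"
```

```text
position: [0.5545, -0.2014, 0.0777]
ft_force: [-1.8, -8.7, -4.1]
```

```bash
python3 -m jog '[[0,0,0,0,0.5,0,1]]' | egrep "pos|force"
```

```text
position: [0.5545, -0.2014, 0.0778]
ft_force: [-1.9, -10.3, -4.2]
```

```bash
python3 -m jog '[[0,0,0,0,0.5,0,1]]' | egrep "pos|force"
```

```text
position: [0.5545, -0.2013, 0.0778]
ft_force: [-2.5, -11.1, -4.8]
```

```bash
python3 -m jog '[[0,0,0,0,0.4,0,1]]' | egrep "pos|force"
```

```text
position: [0.5545, -0.2011, 0.0778]
ft_force: [-2.3, -11.2, -4.4]
```

```bash
python3 -m jog '[[0,0,0,0,0.4,0,1]]' | egrep "pos|force"
```

```text
position: [0.5546, -0.2008, 0.0779]
ft_force: [-1.9, -12.4, -4.2]
```

```bash
python3 -m jog '[[0,0,0,0,0.4,0,1]]' | egrep "pos|force"
```

```text
position: [0.5547, -0.2005, 0.0779]
ft_force: [-1.0, -11.8, -4.9]
```

```bash
python3 -m jog '[[0,0,0,0,0.5,0,1]]' | egrep "pos|force"
```

```text
position: [0.5548, -0.2, 0.0779]
ft_force: [-1.5, -11.7, -4.6]
```

Giving now at constant ~11.7 N; continue.

```bash
python3 -m jog '[[0,0,0,0,0.5,0,1],[0,0,0,0,0.4,0,1]]' | egrep "pos|force"
```

```text
position: [0.5549, -0.1998, 0.078]
ft_force: [-2.4, -13.5, -4.5]
```

```bash
python3 -m jog '[[0,0,0,0,0.4,0,1]]' | egrep "pos|force"
```

```text
position: [0.5549, -0.1997, 0.078]
ft_force: [-2.1, -16.4, -5.9]
```

```bash
python3 -m jog '[[0,0,0,0,-5,0,1],[0,0,0,0,-10,0,1],[0,0,0,-15,0,0,1],[0,0,0,-34,0,0,1],[0,0,0,-34,1,0,1],[0,0,0,-32,1,0,1],[0,0,0,-15,1,0,1],[0,0,0,-2,0,0,1],[0,0,0,0,0,0,1],[0,0,0,0,0,0,1]]'
```

```text
t: 7.97
position: [0.4238, -0.2082, 0.0781]
tool_rot: [3.14, -0.039, 0.003]
ft_force: [-0.1, 0.4, -2.6]
finger_gap: 0.219
```

```bash
python3 -m jog '[[0,0,0,0,2,0,1],[0,0,0,0,1,0,1],[0,0,0,0,0.8,0,1],[0,0,0,0,0.8,0,1],[0,0,0,0,0.8,0,1]]' | egrep "pos|force"
```

```text
position: [0.4228, -0.2017, 0.0774]
ft_force: [-0.0, -0.3, -2.5]
```

```bash
python3 -m jog '[[0,0,0,0,0.8,0,1],[0,0,0,0,0.8,0,1]]' | egrep "pos|force"
```

```text
position: [0.4226, -0.2002, 0.0775]
ft_force: [0.1, -0.6, -2.9]
```

```bash
python3 -m jog '[[0,0,0,0,0.8,0,1],[0,0,0,0,0.8,0,1]]' | egrep "pos|force"
```

```text
position: [0.4225, -0.1987, 0.0775]
ft_force: [-1.5, -2.7, -3.2]
```

```bash
python3 -m jog '[[0,0,0,0,0.6,0,1],[0,0,0,0,0.5,0,1]]' | egrep "pos|force"
```

```text
position: [0.4225, -0.1986, 0.0777]
ft_force: [-2.5, -7.1, -3.9]
```

```bash
python3 -m jog '[[0,0,0,0,0.5,0,1]]' | egrep "pos|force"
```

```text
position: [0.4225, -0.1985, 0.0777]
ft_force: [-3.0, -6.9, -3.6]
```

```bash
python3 -m jog '[[0,0,0,0,0.5,0,1],[0,0,0,0,0.3,0,1]]' | egrep "pos|force"
```

```text
position: [0.4224, -0.1982, 0.0778]
ft_force: [-2.9, -7.6, -2.3]
```

```bash
python3 -m jog '[[0,0,0,0,0.5,0,1]]' | egrep "pos|force"
```

```text
position: [0.4224, -0.1978, 0.0778]
ft_force: [-3.2, -7.6, -3.7]
```

```bash
python3 -m jog '[[0,0,0,0,0.5,0,1],[0,0,0,0,0.5,0,1]]' | egrep "pos|force"
```

```text
position: [0.4222, -0.1968, 0.0778]
ft_force: [-4.4, -7.7, -4.1]
```

```bash
python3 -m jog '[[0,0,0,0,0.5,0,1]]' | egrep "pos|force"
```

```text
position: [0.4222, -0.1964, 0.0778]
ft_force: [-4.7, -9.4, -3.2]
```

```bash
python3 -m jog '[[0,0,0,0,0.5,0,1]]' | egrep "pos|force"
```

```text
position: [0.4221, -0.1963, 0.0778]
ft_force: [-5.7, -11.8, -3.5]
```

```bash
python3 -m jog '[[0,0,0,0,0.4,0,1]]' | egrep "pos|force"
```

```text
position: [0.4221, -0.1962, 0.0778]
ft_force: [-6.2, -12.6, -4.0]
```

```bash
python3 -m jog '[[0,0,0,0,-4,0,1],[0,0,0,0,-5,0,1],[0,0,0,15,-1,0,1],[0,0,0,35,-1,0,1],[0,0,0,35,-1,0,1],[0,0,0,32,0,0,1],[0,0,0,14,0,0,1],[0,0,0,1,0,0,1],[0,0,0,0,0,0,1],[0,0,0,0,0,0,1]]'
```

```text
t: 10.47
position: [0.5532, -0.2049, 0.0768]
tool_rot: [-3.14, 0.038, 0.003]
ft_force: [0.3, 0.8, -2.2]
finger_gap: 0.215
```

```bash
python3 -m jog '[[0,0,0,0.5,1,0,1],[0,0,0,0.5,0.8,0,1],[0,0,0,0,0.8,0,1],[0,0,0,0,0.8,0,1]]' | egrep "pos|force"
```

```text
position: [0.5551, -0.2021, 0.0778]
ft_force: [-0.8, 0.5, -2.5]
```

```bash
python3 -m jog '[[0,0,0,0,0.8,0,1],[0,0,0,0,0.8,0,1]]' | egrep "pos|force"
```

```text
position: [0.5554, -0.2004, 0.0777]
ft_force: [0.2, -0.1, -3.5]
```

```bash
python3 -m jog '[[0,0,0,0,0.8,0,1],[0,0,0,0,0.6,0,1]]' | egrep "pos|force"
```

```text
position: [0.5555, -0.1998, 0.0777]
ft_force: [-1.8, -4.7, -2.0]
```

```bash
python3 -m jog '[[0,0,0,0,0.6,0,1]]' | egrep "pos|force"
```

```text
position: [0.5554, -0.1997, 0.0777]
ft_force: [-2.2, -5.6, -1.4]
```

```bash
python3 -m jog '[[0,0,0,0,0.5,0,1]]' | egrep "pos|force"
```

```text
position: [0.5555, -0.1996, 0.0778]
ft_force: [-1.9, -7.6, -3.6]
```

```bash
python3 -m jog '[[0,0,0,0,0.5,0,1]]' | egrep "pos|force"
```

```text
position: [0.5554, -0.1995, 0.0778]
ft_force: [-2.1, -9.0, -3.0]
```

```bash
python3 -m jog '[[0,0,0,0,0.4,0,1]]' | egrep "pos|force"
```

```text
position: [0.5554, -0.1995, 0.0778]
ft_force: [-2.4, -10.2, -2.4]
```

```bash
python3 -m jog '[[0,0,0,0,0.4,0,1]]' | egrep "pos|force"
```

```text
position: [0.5554, -0.1994, 0.0778]
ft_force: [-2.9, -10.2, -2.8]
```

```bash
python3 -m jog '[[0,0,0,0,0.3,0,1]]' | egrep "pos|force"
```

```text
position: [0.5554, -0.1994, 0.0779]
ft_force: [-4.6, -11.1, -3.1]
```

```bash
python3 -m jog '[[0,0,0,0,0.3,0,1]]' | egrep "pos|force"
```

```text
position: [0.5555, -0.1991, 0.0779]
ft_force: [-1.9, -10.4, -3.5]
```

```bash
python3 -m jog '[[0,0,0,0,0.3,0,1]]' | egrep "pos|force"
```

```text
position: [0.5555, -0.1989, 0.0779]
ft_force: [-2.3, -11.7, -5.0]
```

```bash
python3 -m jog '[[0,0,0,0,0.3,0,1]]' | egrep "pos|force"
```

```text
position: [0.5556, -0.1987, 0.0779]
ft_force: [-2.4, -11.2, -4.7]
```

Giving. Continue.

```bash
python3 -m jog '[[0,0,0,0,0.4,0,1],[0,0,0,0,0.4,0,1]]' | egrep "pos|force"
```

```text
position: [0.5557, -0.198, 0.0779]
ft_force: [-2.9, -11.6, -3.5]
```

```bash
python3 -m jog '[[0,0,0,0,0.4,0,1]]' | egrep "pos|force"
```

```text
position: [0.5558, -0.1977, 0.078]
ft_force: [-1.4, -12.0, -4.2]
```

```bash
python3 -m jog '[[0,0,0,0,0.4,0,1]]' | egrep "pos|force"
```

```text
position: [0.5559, -0.1975, 0.0779]
ft_force: [-1.8, -12.1, -4.9]
```

```bash
python3 -m jog '[[0,0,0,0,0.4,0,1]]' | egrep "pos|force"
```

```text
position: [0.5559, -0.1974, 0.078]
ft_force: [-2.3, -13.9, -4.7]
```

```bash
python3 -m jog '[[0,0,0,0,-4,0,1],[0,0,0,0,-6,0,1],[0,0,0,-15,1,0,1],[0,0,0,-35,1,0,1],[0,0,0,-35,1,0,1],[0,0,0,-33,1,0,1],[0,0,0,-14,0,0,1],[0,0,0,-1,0,0,1],[0,0,0,0,0,0,1]]' | egrep "pos|force"
```

```text
position: [0.4225, -0.1995, 0.0779]
ft_force: [0.6, -0.4, -2.8]
```

```bash
python3 -m jog '[[0,0,0,0,0,0,1],[0,0,0,0,0.6,0,1],[0,0,0,0,0.8,0,1]]' | egrep "pos|force"
```

```text
position: [0.4237, -0.1983, 0.0776]
ft_force: [0.3, 0.7, -3.4]
```

```bash
python3 -m jog '[[0,0,0,0,0.8,0,1],[0,0,0,0,0.8,0,1]]' | egrep "pos|force"
```

```text
position: [0.423, -0.1964, 0.0774]
ft_force: [0.4, -3.6, -2.8]
```

```bash
python3 -m jog '[[0,0,0,0,0.8,0,1],[0,0,0,0,0.6,0,1]]' | egrep "pos|force"
```

```text
position: [0.423, -0.1962, 0.0776]
ft_force: [-0.7, -6.4, -5.7]
```

```bash
python3 -m jog '[[0,0,0,0,0.5,0,1]]' | egrep "pos|force"
```

```text
position: [0.4229, -0.1961, 0.0777]
ft_force: [-2.7, -8.1, -5.7]
```

```bash
python3 -m jog '[[0,0,0,0,0.5,0,1],[0,0,0,0,0.4,0,1]]' | egrep "pos|force"
```

```text
position: [0.4228, -0.1957, 0.0778]
ft_force: [-2.6, -8.7, -4.5]
```

```bash
python3 -m jog '[[0,0,0,0,0.5,0,1],[0,0,0,0,0.5,0,1]]' | egrep "pos|force"
```

```text
position: [0.4227, -0.1948, 0.0778]
ft_force: [-2.2, -8.3, -4.4]
```

```bash
python3 -m jog '[[0,0,0,0,0.5,0,1],[0,0,0,0,0.5,0,1]]' | egrep "pos|force"
```

```text
position: [0.4225, -0.1937, 0.0778]
ft_force: [-4.0, -10.1, -4.3]
```

```bash
python3 -m jog '[[0,0,0,0,0.5,0,1]]' | egrep "pos|force"
```

```text
position: [0.4224, -0.1935, 0.0778]
ft_force: [-5.0, -11.4, -3.4]
```

```bash
python3 -m jog '[[0,0,0,0,-4,0,1],[0,0,0,0,-4,0,1],[0,0,0,15,-1,0,1],[0,0,0,35,-1,0,1],[0,0,0,35,-1,0,1],[0,0,0,33,0,0,1],[0,0,0,14,0,0,1],[0,0,0,1,0,0,1],[0,0,0,0,0,0,1],[0,0,0,0,0,0,1]]'| egrep "pos|force"
```

```text
position: [0.5541, -0.2015, 0.0768]
ft_force: [-0.7, -0.2, -2.2]
```

```bash
python3 -m jog '[[0,0,0,0,0.8,0,1],[0,0,0,0,0.8,0,1],[0,0,0,0,0.8,0,1]]' | egrep "pos|force"
```

```text
position: [0.5547, -0.1997, 0.0777]
ft_force: [0.2, 0.7, -3.2]
```

```bash
python3 -m jog '[[0,0,0,0,0.8,0,1],[0,0,0,0,0.8,0,1]]' | egrep "pos|force"
```

```text
position: [0.5553, -0.1982, 0.0777]
ft_force: [-0.2, -0.4, -2.8]
```

```bash
python3 -m jog '[[0,0,0,0,0.8,0,1],[0,0,0,0,0.6,0,1]]' | egrep "pos|force"
```

```text
position: [0.5554, -0.1973, 0.0777]
ft_force: [-0.8, -3.6, -2.3]
```

```bash
python3 -m jog '[[0,0,0,0,0.5,0,1],[0,0,0,0,0.5,0,1]]' | egrep "pos|force"
```

```text
position: [0.5554, -0.1972, 0.0777]
ft_force: [-1.9, -7.3, -2.2]
```

```bash
python3 -m jog '[[0,0,0,0,0.5,0,1],[0,0,0,0,0.4,0,1]]' | egrep "pos|force"
```

```text
position: [0.5554, -0.1971, 0.0778]
ft_force: [-2.3, -9.0, -2.2]
```

```bash
python3 -m jog '[[0,0,0,0,0.4,0,1],[0,0,0,0,0.3,0,1]]' | egrep "pos|force"
```

```text
position: [0.5554, -0.197, 0.0779]
ft_force: [-3.1, -10.1, -3.5]
```

```bash
python3 -m jog '[[0,0,0,0,0.4,0,1]]' | egrep "pos|force"
```

```text
position: [0.5554, -0.1968, 0.0779]
ft_force: [-3.0, -10.4, -3.9]
```

```bash
python3 -m jog '[[0,0,0,0,0.4,0,1],[0,0,0,0,0.4,0,1]]' | egrep "pos|force"
```

```text
position: [0.5555, -0.1962, 0.0779]
ft_force: [-2.8, -11.1, -4.0]
```

```bash
python3 -m jog '[[0,0,0,0,0.4,0,1],[0,0,0,0,0.4,0,1]]' | egrep "pos|force"
```

```text
position: [0.5559, -0.1945, 0.0779]
ft_force: [2.1, -3.3, -2.6]
```

```bash
python3 -m jog '[[0,0,0,0,0.4,0,1]]' | egrep "pos|force"
```

```text
position: [0.5564, -0.193, 0.0779]
ft_force: [1.2, -2.8, -2.5]
```

```bash
python3 -m jog '[[0,0,0,0,0.4,0,1]]' | egrep "pos|force"; python3 -c "
from h import *;tool()
for n in('top','side'):
    im=robot.get_image(n);cv2.imwrite(f'pics/{n}3.png',im)
    c=im[100:260,150:350] if n=='side' else im[100:240,200:360]
    cv2.imwrite(f'pics/{n[0]}3c.png',cv2.resize(c,None,fx=4,fy=4,interpolation=2)[:600])
"
```

```text
position: [0.5564, -0.192, 0.0779]
ft_force: [2.1, -2.9, -2.8]
t 16.8 p [ 0.5564 -0.192   0.0779] x [ 1.    -0.025  0.002] y [-0.025 -1.     0.001] yawy -91.45 z [ 0.002 -0.001 -1.   ] F [ 2.06 -2.94 -2.84] gap 0.222 q [-0.52  0.47  1.63  0.    1.04  1.07]
```

View pics/s3c.png

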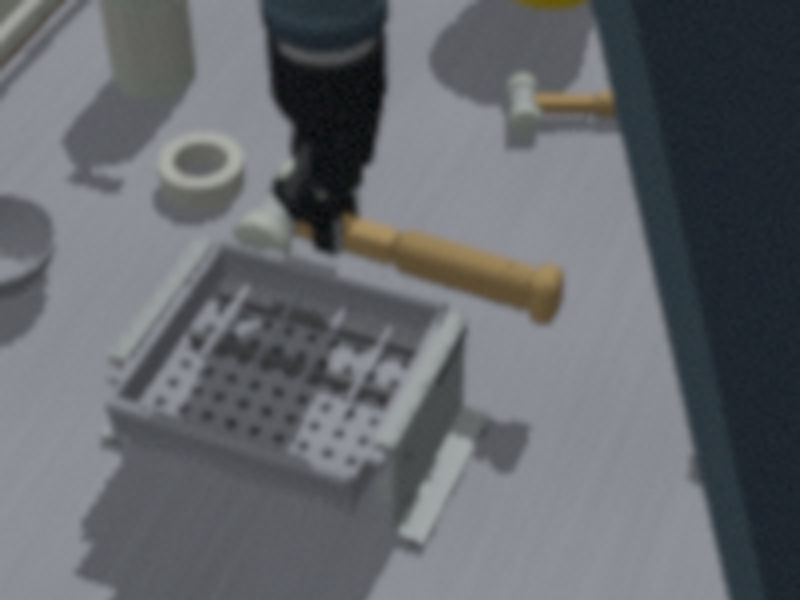

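View pics/t3c.png

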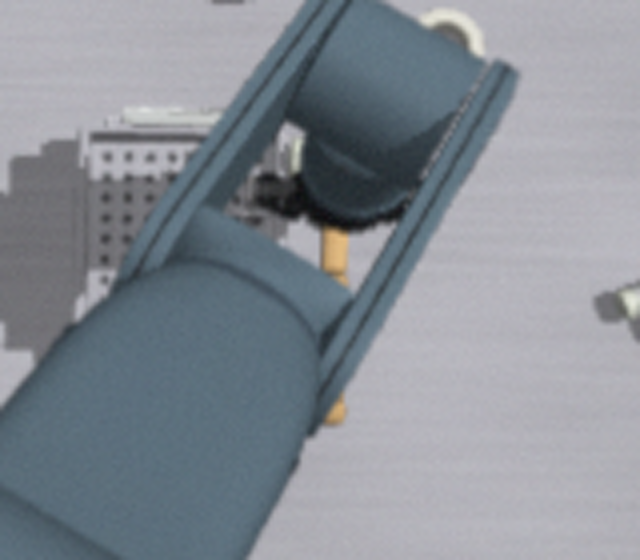

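Run:
```python
from h import *
def edge(f):
    g=cv2.imread(f,0).astype(float)
    out=[]
    for r in (138,145,152,158,162):
        p=g[r-2:r+3,212:232].mean(0); d=np.diff(p); i=d[:].argmax()
        w=d[max(0,i-2):i+3].clip(0);x=212.5+np.arange(max(0,i-2),i+3)
        u=(w*x).sum()/w.sum(); out.append((plane("top",[(u,r)],.094)[0,:2]*1000).round(1))
    return np.array(out)
for f in("top0","top2","top3"): print(f,edge(f"pics/{f}.png").tolist())
```

```text
top0 [[604.2, 0.5], [581.4, 1.4], [558.7, 1.6], [539.4, 2.1], [526.6, 2.5]]Traceback (most recent call last):
  File "<stdin>", line 10, in <module>
  File "<stdin>", line 8, in edge
ValueError: operands could not be broadcast together with shapes (3,) (5,)
```

Run:
```python
from h import *
def edge(f):
    g=cv2.imread(f,0).astype(float)
    out=[]
    for r in (138,142,146,150,154,158):
        p=g[r-1:r+2,212:230].mean(0); d=np.diff(p); i=min(max(d.argmax(),2),len(d)-3)
        w=d[i-2:i+3].clip(0);x=212.5+np.arange(i-2,i+3)
        u=(w*x).sum()/w.sum(); out.append((plane("top",[(u,r)],.094)[0,:2]*1000).round(1).tolist())
    return out
for f in("top0","top2","top3"): print(f,edge(f"pics/{f}.png"))
```

```text
top0 [[604.2, 0.4], [591.2, 1.1], [578.2, 1.5], [565.2, 1.6], [552.3, 1.6], [539.4, 2.2]]
top2 [[604.2, 0.3], [591.2, -5.9], [578.3, -8.1], [565.3, -7.4], [552.4, -7.0], [539.5, -7.8]]
top3 [[604.1, 11.2], [591.2, 1.7], [578.2, 0.5], [565.4, -14.9], [552.5, -15.2], [539.6, -15.4]]
```

```bash
python3 -m jog '[[0,0,0,0,0.6,0,1],[0,0,0,0,0.6,0,1]]' | egrep "pos|force"
```

```text
position: [0.556, -0.1902, 0.0777]
ft_force: [2.0, -3.0, -2.0]
```

```bash
python3 -m jog '[[0,0,0,0,0.6,0,1],[0,0,0,0,0.6,0,1]]' | egrep "pos|force"
```

```text
position: [0.5557, -0.1889, 0.0776]
ft_force: [1.3, -3.3, -1.6]
```

```bash
python3 -m jog '[[0,0,0,0,0.7,0,1],[0,0,0,0,0.7,0,1]]' | egrep "pos|force"
```

```text
position: [0.5556, -0.1875, 0.0775]
ft_force: [2.0, -2.9, -2.8]
```

```bash
python3 -m jog '[[0,0,0,0,0.7,0,1],[0,0,0,0,0.7,0,1],[0,0,0,0,0.7,0,1]]' | egrep "pos|force"
```

```text
position: [0.5555, -0.1853, 0.0775]
ft_force: [1.2, -3.9, -3.3]
```

```bash
python3 -m jog '[[0,0,0,0,0.7,0,1],[0,0,0,0,0.7,0,1],[0,0,0,0,0,0,1]]' | egrep "pos|force"
```

```text
position: [0.5554, -0.1838, 0.0775]
ft_force: [0.9, -2.2, -2.9]
```

```bash
python3 -m jog '[[0,0,0,0,-8,0,1],[0,0,0,-2,-20,0,1],[0,0,0,-10,-32,0,1],[0,0,0,-10,-32,0,1],[0,0,0,-10,-26,-5,1],[0,0,0,-10,-12,-15,1],[0,0,0,0,-2,-20,1],[0,0,0,0,0,-12,1],[0,0,0,0,0,-6,1],[0,0,0,0,0,-3,1],[0,0,0,0,0,-1.5,1],[0,0,0,0,0,0,1]]'
```

```text
t: 18.9
position: [0.5141, -0.3155, 0.0153]
tool_rot: [-3.141, 0.037, -0.0]
ft_force: [-0.4, 0.9, -1.9]
finger_gap: 0.217
```

```bash
python3 -m jog '[[0,0,0,0,0,-1.5,1],[0,0,0,0,0,-1.5,1],[0,0,0,0,0,0,1]]' | egrep "pos|force"; python3 -m jog '[[0,0,0,0,0,-1,1],[0,0,0,0,0,0,1]]' | egrep "pos|force"
```

```text
position: [0.5139, -0.3159, 0.0124]
ft_force: [0.0, 0.6, -3.4]
position: [0.5136, -0.316, 0.0111]
ft_force: [-0.5, 0.3, -3.2]
```

```bash
python3 -m jog '[[0,0,0,0,0,-1,1],[0,0,0,0,0,0,1]]' | egrep "pos|force"
```

```text
position: [0.5137, -0.3162, 0.0104]
ft_force: [0.5, -0.1, 0.7]
```

Touching. Release slowly and retreat up.

```bash
python3 -m jog '[[0,0,0,0,0,0,0.5],[0,0,0,0,0,0,0.2],[0,0,0,0,0,0,-0.2],[0,0,0,0,0,0,-0.6],[0,0,0,0,0,0,-1],[0,0,0,0,0,0,-1],[0,0,0,0,0,0,-1],[0,0,0,0,0,0,-1]]' ; python3 -m jog '[[0,0,0,0,0,6,-1],[0,0,0,0,0,20,-1],[0,0,0,0,0,35,-1],[0,0,0,0,0,40,-1],[0,0,0,-20,-10,40,-1],[0,0,0,-30,-20,25,-1],[0,0,0,-30,-20,10,-1],[0,0,0,-30,-20,0,-1],[0,0,0,-30,-20,0,-1],[0,0,0,-20,-10,0,-1],[0,0,0,-10,-5,0,-1],[0,0,0,0,0,0,-1]]'; python3 -c "
from h import *;tool()
for n in('top','side'):
    im=robot.get_image(n);cv2.imwrite(f'pics/{n}4.png',im)
    c=im[100:260,150:350] if n=='side' else im[100:240,200:360]
    cv2.imwrite(f'pics/{n[0]}4c.png',cv2.resize(c,None,fx=4,fy=4,interpolation=2)[:600])
"
```

```text
t: 20.15
position: [0.5135, -0.3161, 0.01]
tool_rot: [3.141, -0.039, 0.0]
ft_force: [0.3, -0.2, 0.2]
finger_gap: 0.995
t: 21.15
position: [0.3451, -0.4201, 0.1816]
tool_rot: [3.141, -0.043, -0.0]
ft_force: [-0.2, 0.3, -0.3]
finger_gap: 0.998
t 21.15 p [ 0.3451 -0.4201  0.1816] x [ 1.    -0.028 -0.   ] y [-0.028 -1.     0.   ] yawy -91.59 z [-0. -0. -1.] F [-0.18  0.28 -0.32] gap 0.998 q [-1.09  0.29  1.62 -0.    1.23  0.51]
```

View pics/t4c.png

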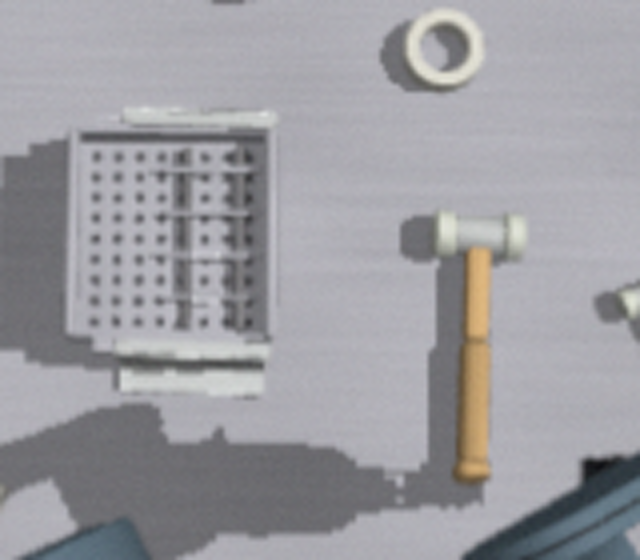

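View pics/s4c.png

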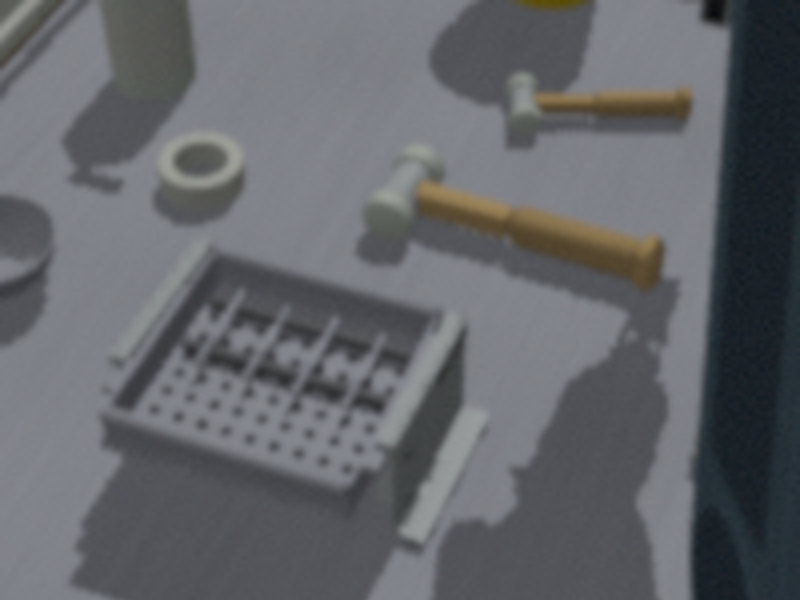

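Run:
```python
from h import *
def edge(f,lo,hi,rows):
    g=cv2.imread(f,0).astype(float);out=[]
    for r in rows:
        p=g[r-1:r+2,lo:hi].mean(0); d=np.diff(p); i=min(max(d.argmax(),2),len(d)-3)
        w=d[i-2:i+3].clip(0);x=lo+.5+np.arange(i-2,i+3)
        u=(w*x).sum()/w.sum(); out.append((plane("top",[(u,r)],.094)[0,:2]*1000).round(1))
    return np.array(out)
R_=range(138,182,4)
a=edge("pics/top0.png",212,230,R_);b=edge("pics/top4.png",210,230,R_)
print(np.c_[a,b].round(1));
pa=np.polyfit(a[:,0],a[:,1],1);pb=np.polyfit(b[:,0],b[:,1],1);x=538
print(np.polyval(pa,x),np.polyval(pb,x),np.degrees(np.arctan([pa[0],pb[0]])))
```

```text
[[6.042e+02 4.000e-01 6.040e+02 1.870e+01]
 [5.912e+02 1.100e+00 5.910e+02 1.870e+01]
 [5.782e+02 1.500e+00 5.780e+02 1.860e+01]
 [5.652e+02 1.600e+00 5.650e+02 1.860e+01]
 [5.523e+02 1.600e+00 5.521e+02 1.850e+01]
 [5.394e+02 2.200e+00 5.392e+02 1.860e+01]
 [5.266e+02 2.500e+00 5.264e+02 1.870e+01]
 [5.137e+02 3.300e+00 5.136e+02 1.870e+01]
 [5.010e+02 3.200e+00 5.008e+02 1.910e+01]
 [4.882e+02 3.100e+00 4.880e+02 1.870e+01]
 [4.755e+02 3.100e+00 4.753e+02 1.830e+01]]
2.1801997485682385 18.6544486258499 [-1.25113187  0.00396277]
```

```bash
python3 -m jog '[[0,0,0,6,14,0,-1],[0,0,0.5,12,26,0,-1],[0,0,0.6,16,36,0,-1],[0,0,0,17,39,0,-1],[0,0,0,17,39,0,-1],[0,0,0,17,39,0,-1],[0,0,0,17,39,0,-1],[0,0,0,17,39,0,-1],[0,0,0,17,39,0,-1],[0,0,0,17,39,0,-1],[0,0,0,17,38,0,-1],[0,0,0,14,26,0,-1]]'; python3 -m jog '[[0,0,0,8,16,0,-1],[0,0,0,1,6,-5,-1],[0,0,0,0,0,-10,-1],[0,0,0,0,0,-15,-1],[0,0,0,0,0,-10,-1],[0,0,0,0,0,-5,-1],[0,0,0,0,0,0,-1],[0,0,0,0,0,0,-1]]'; python3 -c "
from h import *;tool()
for n in('top','side'):
    im=robot.get_image(n);cv2.imwrite(f'pics/{n}5.png',im)
cv2.imwrite(f'pics/s5c.png',cv2.resize(im[110:270,110:310],None,fx=4,fy=4,interpolation=2)[:600])
"
```

```text
t: 22.25
position: [0.5287, -0.0055, 0.1812]
tool_rot: [-3.14, 0.002, -0.0]
ft_force: [0.9, -1.0, -0.4]
finger_gap: 0.997
t: 22.92
position: [0.537, 0.0097, 0.1358]
tool_rot: [-3.141, 0.01, 0.001]
ft_force: [0.9, -0.1, -0.3]
finger_gap: 0.997
t 22.92 p [0.537  0.0097 0.1358] x [ 1.    -0.006 -0.001] y [-0.006 -1.    -0.   ] yawy -90.37 z [-0.001  0.    -1.   ] F [ 0.88 -0.1  -0.27] gap 0.997 q [-0.19  0.32  1.7  -0.    1.12  1.39]
```

View pics/s5c.png

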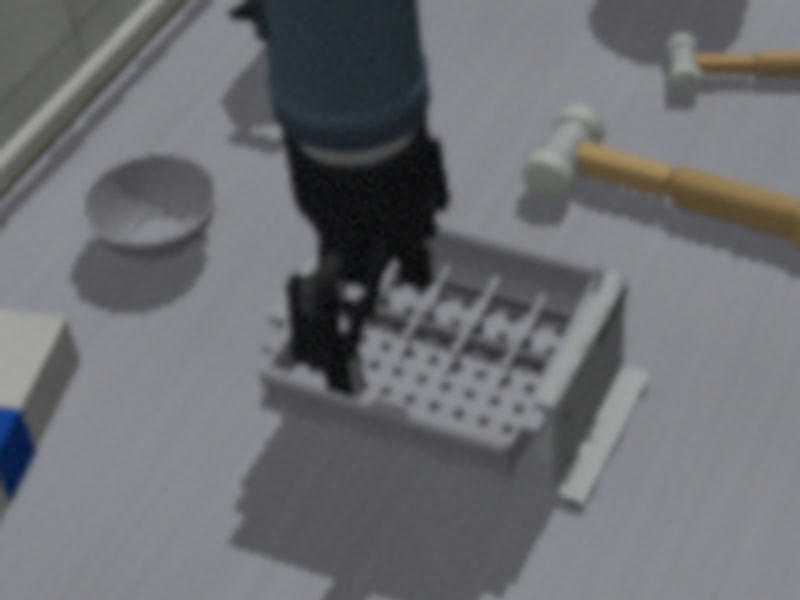

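```bash
python3 -m jog '[[0,0,0,1,4,-5,-1],[0,0,0,0,3,-12,-1],[0,0,0,0,0,-16,-1],[0,0,0,0,0,-14,-1],[0,0,0,0,0,-10,-1],[0,0,0,0,0,-5,-1],[0,0,0,0,0,-2,-1],[0,0,0,0,0,0,-1],[0,0,0,0,0,0,-1]]'; python3 -c "
from h import *;tool()
im=robot.get_image('side');cv2.imwrite(f'pics/s6c.png',cv2.resize(im[110:270,110:310],None,fx=4,fy=4,interpolation=2)[:600])
"
```

```text
t: 23.77
position: [0.5389, 0.0171, 0.0727]
tool_rot: [3.141, -0.009, 0.002]
ft_force: [0.5, -0.1, -1.1]
finger_gap: 1.001
t 23.77 p [0.5389 0.0171 0.0727] x [ 1.    -0.005  0.001] y [-0.005 -1.     0.   ] yawy -90.31 z [ 0.001 -0.    -1.   ] F [ 0.52 -0.07 -1.12] gap 1.001 q [-0.18  0.4   1.76  0.    0.98  1.4 ]
```

View pics/s6c.png

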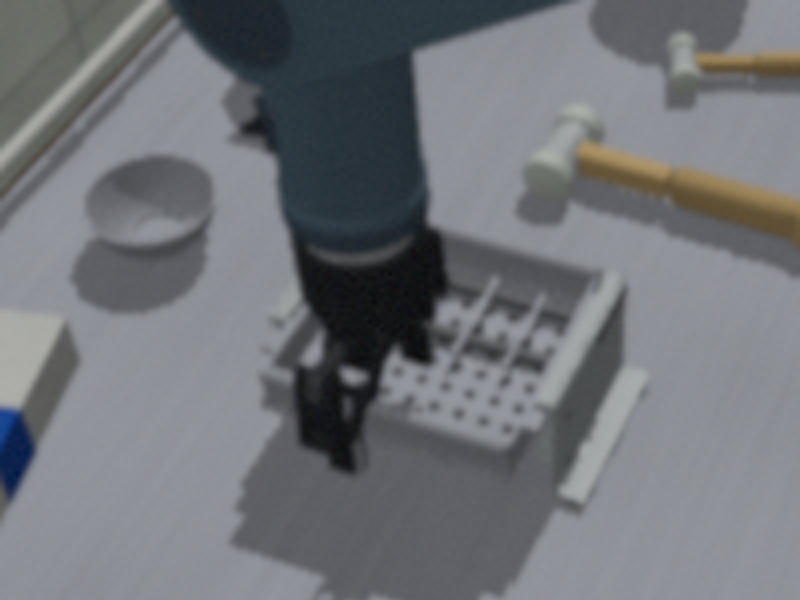

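```bash
python3 -m jog '[[0,0,0,0,0,0,0],[0,0,0,0,0,0,0.4],[0,0,0,0,0,0,0.7],[0,0,0,0,0,0,1],[0,0,0,0,0,0,1],[0,0,0,0,0,0,1],[0,0,0,0,0,0,1],[0,0,0,0,0,0,1]]'
```

```text
t: 24.48
position: [0.5385, 0.0173, 0.0723]
tool_rot: [3.142, -0.008, 0.0]
ft_force: [-0.4, -0.4, 2.0]
finger_gap: 0.103
```

```bash
python3 -m jog '[[0,0,0,0,2,0,1],[0,0,0,0,4,0,1],[0,0,0,0,6,0,1],[0,0,0,0,8,0,1],[0,0,0,0,8,0,1],[0,0,0,0,6,0,1],[0,0,0,0,4,0,1],[0,0,0,0,0,0,1]]'
```

```text
t: 25.15
position: [0.5384, 0.0569, 0.0721]
tool_rot: [-3.14, 0.007, -0.0]
ft_force: [1.5, 3.2, 0.9]
finger_gap: 0.101
```

```bash
python3 -m jog '[[0,0,0,0,3,0,1],[0,0,0,0,6,0,1],[0,0,0,0,6,0,1],[0,0,0,0,6,0,1],[0,0,0,0,6,0,1],[0,0,0,0,6,0,1],[0,0,0,0,3,0,1],[0,0,0,0,0,0,1]]'; python3 -m jog '[[0,0,0,0,3,0,1],[0,0,0,0,5,0,1],[0,0,0,0,5,0,1],[0,0,0,0,5,0,1],[0,0,0,0,5,0,1],[0,0,0,0,0,0,1],[0,0,0,0,0,0,1]]'; python3 -c "
from h import *;tool()
im=robot.get_image('side');cv2.imwrite(f'pics/s7c.png',cv2.resize(im[110:300,80:310],None,fx=3.2,fy=3.2,interpolation=2)[:600])
"
```

```text
t: 25.82
position: [0.5382, 0.0925, 0.072]
tool_rot: [-3.141, 0.007, 0.0]
ft_force: [1.8, 1.4, 0.2]
finger_gap: 0.1
t: 26.4
position: [0.538, 0.1156, 0.072]
tool_rot: [-3.14, 0.008, 0.001]
ft_force: [0.5, 4.0, -0.0]
finger_gap: 0.104
t 26.4 p [0.538  0.1156 0.072 ] x [ 1.    -0.005 -0.001] y [-0.005 -1.    -0.002] yawy -90.29 z [-0.001  0.002 -1.   ] F [ 0.46  3.96 -0.05] gap 0.104 q [0.01 0.42 1.74 0.   0.99 1.58]
```

View pics/s7c.png

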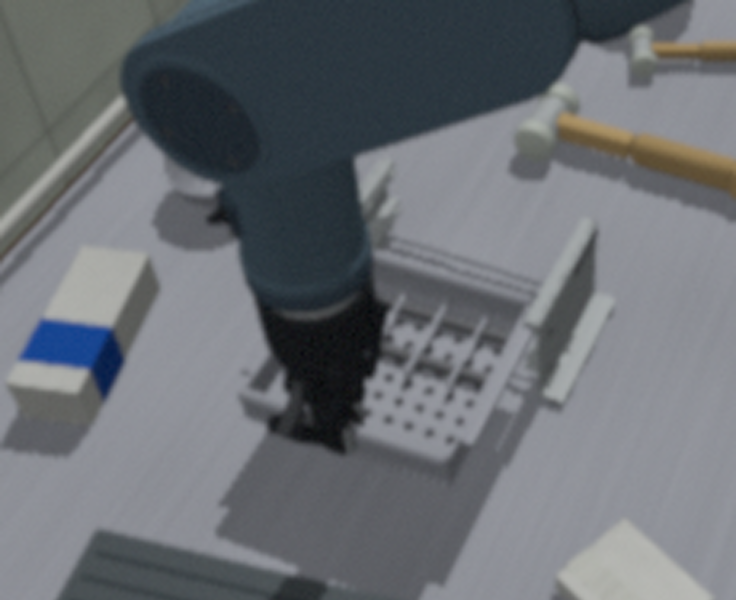

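```bash
python3 -m jog '[[0,0,0,0,2,0,1],[0,0,0,0,4,0,1],[0,0,0,0,4,0,1],[0,0,0,0,4,0,1],[0,0,0,0,4,0,1],[0,0,0,0,4,0,1],[0,0,0,0,5,0,1],[0,0,0,0,5,0,1],[0,0,0,0,5,0,1],[0,0,0,0,5,0,1],[0,0,0,0,3,0,1],[0,0,0,0,0,0,1]]'; python3 -c "
from h import *;tool()
im=robot.get_image('side');cv2.imwrite(f'pics/s8c.png',cv2.resize(im[110:300,80:310],None,fx=3.2,fy=3.2,interpolation=2)[:600])
"
```

```text
t: 27.45
position: [0.5384, 0.16, 0.0721]
tool_rot: [-3.141, 0.007, -0.0]
ft_force: [-0.2, -0.5, -3.2]
finger_gap: 0.103
t 27.45 p [0.5384 0.16   0.0721] x [ 1.    -0.005  0.   ] y [-0.005 -1.    -0.   ] yawy -90.26 z [ 0.  0. -1.] F [-0.23 -0.47 -3.21] gap 0.103 q [0.09 0.43 1.71 0.   1.   1.67]
```

View pics/s8c.png

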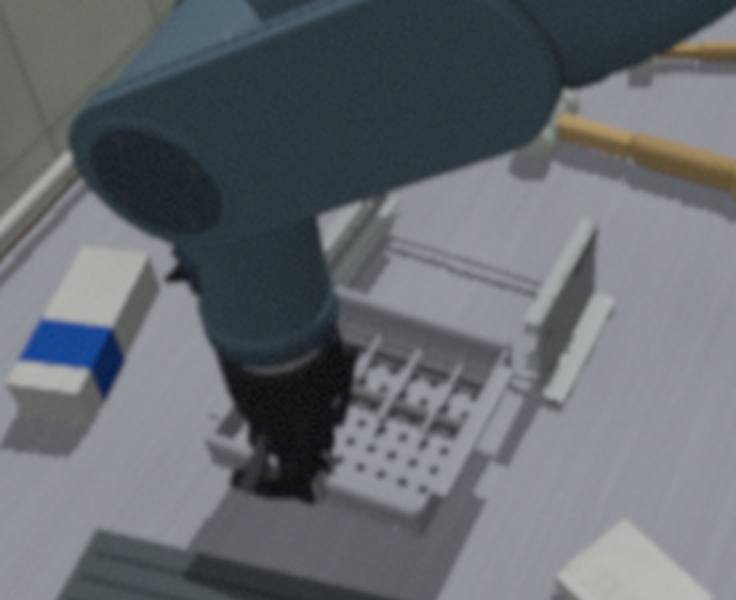

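```bash
python3 -m jog '[[0,0,0,0,5,0,1],[0,0,0,0,10,0,1],[0,0,0,1,16,0,1],[0,0,0,2,22,0,1],[0,0,0,3,25,0,1],[0,0,0,4,28,0,1],[0,0,0,4,28,0,1],[0,0,0,4,28,0,1],[0,0,0,3,26,0,1],[0,0,0,2,22,0,1],[0,0,0,0,14,0,1],[0,0,0,0,6,0,1]]'; python3 -m jog '[[0,0,0,0,3,0,1],[0,0,0,0,0,-3,1],[0,0,0,0,0,-6,1],[0,0,0,0,0,-8,1],[0,0,0,0,0,-8,1],[0,0,0,0,0,-6,1],[0,0,0,0,0,-4,1],[0,0,0,0,0,-3,1],[0,0,0,0,0,0,1]]'; python3 -c "
from h import *;tool()
for n in('top','side'):
    im=robot.get_image(n);cv2.imwrite(f'pics/{n}9.png',im)
"
```

```text
t: 28.5
position: [0.5608, 0.3918, 0.0718]
tool_rot: [-3.141, 0.005, 0.0]
ft_force: [-0.8, -0.4, -3.1]
finger_gap: 0.103
t: 29.25
position: [0.561, 0.3918, 0.0331]
tool_rot: [3.141, -0.009, -0.002]
ft_force: [-0.0, -0.2, -3.4]
finger_gap: 0.101
t 29.25 p [0.561  0.3918 0.0331] x [ 1.    -0.006 -0.001] y [-0.006 -1.     0.001] yawy -90.32 z [-0.001 -0.001 -1.   ] F [-0.03 -0.22 -3.36] gap 0.101 q [ 0.45  0.66  1.4  -0.    1.08  2.02]
```

View pics/side9.png

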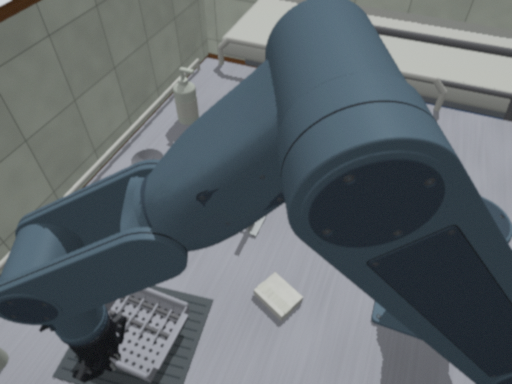

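View pics/top9.png

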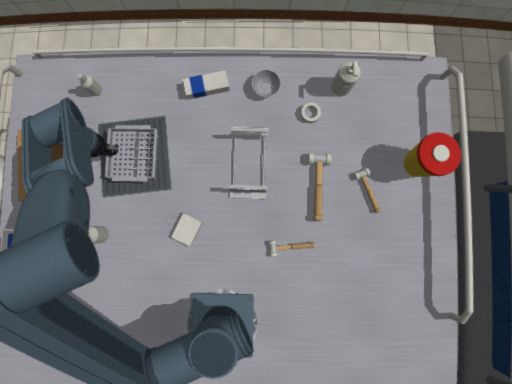

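```bash
python3 -m jog '[[0,0,0,0,0,-3,1],[0,0,0,0,0,-3,1],[0,0,0,0,0,-3,1],[0,0,0,0,0,-2,1],[0,0,0,0,0,-1,1],[0,0,0,0,0,0,1]]' | egrep "pos|force"; python3 -m jog '[[0,0,0,0,0,-1,1],[0,0,0,0,0,0,1]]'| egrep "pos|force"
```

```text
position: [0.5611, 0.3921, 0.0217]
ft_force: [-0.4, -1.1, -3.5]
position: [0.5614, 0.3922, 0.0211]
ft_force: [1.2, -0.2, -2.7]
```

```bash
python3 -m jog '[[0,0,0,0,0,-1,1],[0,0,0,0,0,0,1]]'| egrep "pos|force"
```

```text
position: [0.5615, 0.3923, 0.0202]
ft_force: [-0.4, -0.0, -2.1]
```

```bash
python3 -m jog '[[0,0,0,0,0,-1,1],[0,0,0,0,0,0,1]]'| egrep "pos|force"
```

```text
position: [0.5615, 0.3924, 0.0192]
ft_force: [0.6, 1.0, -1.5]
```

```bash
python3 -m jog '[[0,0,0,0,0,-1,1],[0,0,0,0,0,0,1]]'| egrep "pos|force"
```

```text
position: [0.5616, 0.3924, 0.0184]
ft_force: [-0.4, 1.9, -0.1]
```

```bash
python3 -m jog '[[0,0,0,0,0,-0.8,1],[0,0,0,0,0,0,1]]'| egrep "pos|force"
```

```text
position: [0.5616, 0.3925, 0.0184]
ft_force: [-1.6, -0.2, 4.6]
```

```bash
python3 -m jog '[[0,0,0,0,0,0.5,0.7],[0,0,0,0,0,0,0.4],[0,0,0,0,0,0,0.1],[0,0,0,0,0,0,-0.2],[0,0,0,0,0,0,-0.5],[0,0,0,0,0,0,-0.5],[0,0,0,0,0,0,-0.5]]'; python3 -m jog '[[0,0,0,0,0,5,-0.5],[0,0,0,0,0,15,-0.5],[0,0,0,0,0,30,-0.5],[0,0,0,0,0,40,-0.5],[0,0,0,0,0,40,-0.5],[0,0,0,-10,-10,30,-0.5],[0,0,0,-20,-20,15,-0.5],[0,0,0,-30,-20,0,-0.5],[0,0,0,-30,-20,0,-0.5],[0,0,0,-30,-20,0,-0.5],[0,0,0,-15,-8,0,-0.5],[0,0,0,0,0,0,-0.5]]';  python3 -c "
from h import *;tool()
for n in('top','side'):
    im=robot.get_image(n);cv2.imwrite(f'pics/{n}10.png',im)
"
```

```text
t: 31.27
position: [0.5614, 0.3922, 0.0177]
tool_rot: [3.142, -0.008, -0.0]
ft_force: [-0.0, -0.2, 0.1]
finger_gap: 0.751
t: 32.27
position: [0.4228, 0.2927, 0.1935]
tool_rot: [3.141, -0.008, -0.002]
ft_force: [0.3, 0.5, -0.7]
finger_gap: 0.75
t 32.27 p [0.4228 0.2927 0.1935] x [ 1.    -0.005 -0.001] y [-0.005 -1.     0.001] yawy -90.3 z [-0.001 -0.001 -1.   ] F [ 0.28  0.55 -0.7 ] gap 0.75 q [ 0.39  0.23  1.68 -0.    1.24  1.96]
```

View pics/side10.png

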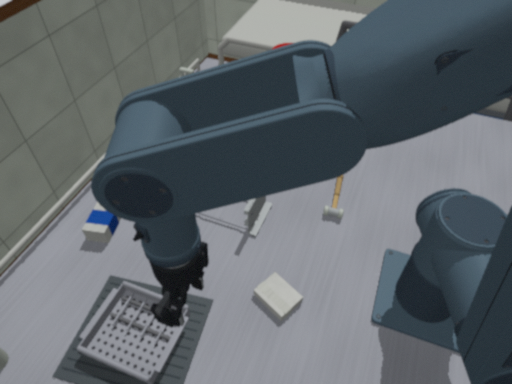

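View pics/top10.png

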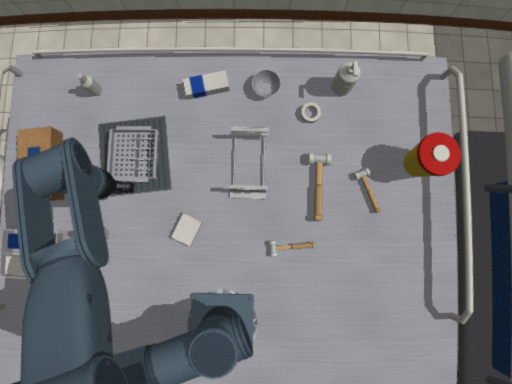

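Run:
```python
from h import *
im=robot.get_image("top")
g=cv2.cvtColor(im,cv2.COLOR_BGR2GRAY)
m=(g>120).astype(np.uint8)*255;m[:122]=0;m[186:]=0;m[:,:104]=0;m[:,163:]=0
cs=cv2.findContours(cv2.morphologyEx(m,cv2.MORPH_CLOSE,np.ones((5,5))),0,2)[0]
c=max(cs,key=cv2.contourArea);W=plane("top",c[:,0],.04)[:,:2]*1000
r=cv2.minAreaRect(W.astype(np.float32));print(r)
d=(np.array(r[0])/1000-[.561,.314]);a=np.radians(-6.8);print("offset in mat approx",np.array([[np.cos(a),np.sin(a)],[-np.sin(a),np.cos(a)]])@d)
robot.close_job()
```

```text
((563.7625732421875, 308.6089782714844), (169.72686767578125, 188.03457641601562), 89.91712188720703)
offset in mat approx [ 0.00338146 -0.005026  ]
the job is handed in; nothing more can be done
```

The tray came loose after five alternating taps and now sits on the drying mat, and the job was handed in at about 32 s.

**What I did:** I gripped the mallet by its neck and tapped the tray's back end right, left, right, left, right, in small steps. Each side gave about 1.5–2.5 mm per tap. On the fifth tap the force fell to about 3 N and the tray ran loose. By camera it was then about 18–20 mm out. I laid the mallet flat on the bare table, drew the tray out by its front rim and lowered it onto the mat by force feedback.

**Last checks:**
- **Tray:** its centre is about 3 mm and 5 mm from the mat's centre along the two sides. It looks level in both views, and the force reading was about zero once the fingers let go.
- **Mallet:** it lies flat near where it started, well clear of the tray and mat.
- **Other things:** everything I could see was where it had been. In the last views the arm partly hid the left edge of the table.
- **Arm:** it was clear of everything.

**In doubt or in disagreement:**
- **First tap:** I pushed once past the 12 N I aimed for. The wrist sensor read 16.4 N for one step, with a reading scatter of about 1 N. That is close to the 16 N limit, and I can't tell whether the force on the tray itself passed it. Later taps stayed at or below about 14 N.
- **Tray's back position:** my first camera estimate was about 5 mm off from where the mallet actually touched. I corrected for this by feel.

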